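# Tip the timber offcut onto the saw board and push it into the corner

### The job

Get the timber offcut ready for sawing: it stands on its long edge on the light wooden saw board; push it over so that it lies flat with the face that now looks toward the saw board's back fence underneath, then push it along the board until its long edge is flush against the back fence and its left end touches the end stop. Only push it with light fingertip force, never grip or lift it, and leave the other things on the bench, including the pot on the saw board, where they are.

Things in the scene. Friction and masses are not known exactly. Their poses are not given: they have to be found in the camera images.
- saw_board: Fixed saw board on the bench: light wooden base 200 x 400 x 18 mm with back fence and end stop on top. Origin on the bench surface (z = 0); x points to the back fence (away from the robot, turned up to 0.25 rad either way), y to the left along the fence, z up. In this frame the base spans x -110..90, y -200..200 mm, top at z 18.
- fence (a point): Back fence: wooden strip 18 mm high on the base. The point is on its front face, halfway up: saw board x 70, y 60, z 27 mm. The strip spans x 70..90, y -135..190 mm, with a narrow saw kerf at y = -50.
- end_stop (a point): End stop at the left: wooden strip 18 mm high on the base. The point is on its right face, halfway up: saw board x 40, y 170, z 27 mm. The strip spans y 170..190, x -12..68 mm.
- board: The timber offcut, loose, 60 x 220 x 20 mm, 0.14 kg. Origin: centre of a 60 x 220 face; x along the width, y the length, z the thickness (material z 0..20). At first it stands on a long edge (top 78 above the bench), parallel to the fence within 0.1 rad, x up, z toward the robot; it must end with z up. In the corner its origin is at saw board x 40, y 60, z 18 mm.
- board_end_left (a point): Centre of the offcut's left end (20 x 60 mm face), at offcut x 0, y 110, z 10 mm.
- board_end_right (a point): Centre of the offcut's right end (20 x 60 mm face), at offcut x 0, y -110, z 10 mm.
- board_foot (a point): Middle of the lower long edge on the fence side, about which the offcut tips; at offcut x -30, y 0, z 0 mm. 18 mm above the bench whenever the offcut rests on the saw board.
- film_pot: Bystander: small black pot with grey lid, 34 mm across, 53 mm high, standing on the saw board's near left corner. Origin at the centre of its underside.
- tape_measure: Bystander: yellow tape measure, 33 x 81 x 64 mm, standing to the left of the saw board. Origin at the centre of its underside.
- screwdriver: Bystander: red screwdriver, 198 mm long, 28 mm thick, lying to the right of the saw board. Origin at the centre of its underside.
- carton: Bystander: small white carton 55 x 90 x 40 mm, lying left of the saw board, nearer the robot. Origin at the centre of its underside.
- pliers: Bystander: blue-handled pliers, 177 x 53 x 14 mm, lying to the right. Origin at the centre of its underside.

How it is judged:
By the outcome, as a careful person would: the job done as asked, in the order asked, and still so for the second after the job is handed in, with the robot touching nothing.
It also fails if it takes over 69 s, if anything falls off the work surface, if the arm or the gripper's body presses on something with over 40 N, if the wrist force passes 120 N, or if a joint passes its speed limit or range.

### The arm

A 6-joint arm with a two-finger parallel gripper is mounted at the origin on a cart in front of the work surface, level with it; the furniture and walls round the work are solid. World frame = base frame: x ahead of the robot, y to its left, z up, the work surface at z = 0. Lengths are in m, angles in degrees, forces in N, time in s.
With the tool pointing down it reaches from about 0.375 to 0.9 m from the base axis. Payload 3.1 kg.
Tool frame: the origin (TCP) lies midway between the tips of the shut fingers; the grasp point (between the pads) lies 19 mm behind it; z points along the fingers, y is the line along which they close (so a half turn about z gives the same grasp; the last joint's range is limited). The gripper opens to 87 mm and grips with 3 to 60 N. Pads are 19 mm wide; open, the fingers measure 117 mm over their backs; the gripper's body (75 mm by 190 mm) begins 51 mm behind the grasp point.
Start: joints at [59.444, 30.224, 82.088, -0, 67.689, -10.227], TCP at [0.217, 0.586, 0.223] pointing down, gripper open.
Joint ranges: [-176.69, 176.69], [-43.24, 126.21], [12.49, 139.97], [-82, 262], [0, 151.66], [-163.58, 163.58]. Speed limits (degrees/s): [159.86, 159.86, 180, 180, 180, 180].

### API

Orientations are given as a 3x3 rotation matrix whose columns are the frame's x, y, z axes.
In Python, from rig import read_state, optics, bot gives the robot as it stands. The module is installed in compiled form; this text tells all that it offers.
- The arm moves only by the tool send_rows, never from a script. Its argument "commands" is a list of rows, each a list of 7 numbers: the turn, a rotation vector about the tool's x, y, z in units of 5 degrees (1.0 is 5 degrees), then the shift along the tool's x, y, z in units of 30 mm (1.0 is 30 mm), then the opening, from 0 (shut) to 1 (fully open). In form: [[rx, ry, rz, tx, ty, tz, gripper], ...]. A call has 1 to 20 rows; each row is the pose to reach, as a shift and turn from the pose commanded when the call began, along the tool's axes at that moment; what a row does not reach only later rows make up. A row lasts 1/12 s, in which the tool goes at most 41.7 mm and 7.16 degrees, less where a joint would pass 70% of its speed; a pose out of reach is approached as far as the arm can. A call with a gripper value outside its range is refused whole. The fingers move at their own pace and stop on an object; the grip force is fixed at half the most. Time passes only in rows, so rows that repeat a pose let the fingers close. It gives the time, the measured TCP pose, the force, the opening and the grip force at its end, in the units of the state.
- read_state(): the state, without advancing time (a new reading comes with each control period).
- optics.capture(name): name is "scene" or "top"; returns a dict with "image" (480x640x3 uint8, blue, green, red), "intrinsics" (3x3 intrinsics, pixels), "extrinsics" (4x4, takes a point from world to camera coordinates). Camera axes: x right, y down, z forward; pixel columns grow to the right and rows downward; lengths in m; the calibration is good to about 2 mm. A picture is of the moment at which its call begins. There is no depth.
- bot.hand_in(): hands the job in; it is judged then, once.
The state is a dict: "time_s": time; "joint_positions": joint angles; "qvel": joint speeds; "tau": joint torques, N m; "position": TCP position; "tcp_rot": TCP orientation; "force": force on the tool from outside, world axes, zero at the start; "moment": the same for the moment, N m; "opening": opening from 0.0 (shut) to 1.0 (fully open); "grasp_force": force on a finger pad.
Only numpy, scipy, OpenCV 4.12 (cv2) and the standard library are available. Lean on these libraries where they do the work, as an engineer would, in place of code of your own. Each camera call takes 0.05 s, during which the arm holds its last target. There are 200 camera calls.

## Working session

There is one attempt and no reset: what is moved stays moved. The work goes in short steps, Python scripts to look and compute and a tool call to move; the robot and the scene stay as the last step left them, time stands still between calls to the robot, and variables do not carry over. Pictures are saved under pics/ and viewed, at most 10 in all, crops included, and the job is handed in when it is done.

Besides the shell and the picture viewer there is one more tool, called after "Request:" as name(argument=value, ...), one argument or row to a line, values as JSON. send_rows: Moves the arm, as the interface text tells. Its arguments: {"type":"object","properties":{"commands":{"type":"array","items":{"type":"array","items":{"type":"number"}}}},"required":["commands"]}

```bash
mkdir -p pics
cat > h.py <<'E'
import numpy as np, cv2
from rig import read_state, optics, bot
def cam(n):
    d=optics.capture(n); return d["image"],np.array(d["intrinsics"]),np.array(d["extrinsics"])
def proj(P,K,E):
    P=np.atleast_2d(P); c=P@E[:3,:3].T+E[:3,3]; p=c@K.T; return p[:,:2]/p[:,2:]
def onz(uv,z,K,E):
    "pixel -> world point at height z"
    R,t=E[:3,:3],E[:3,3]; uv=np.atleast_2d(uv).astype(float)
    d=np.c_[uv,np.ones(len(uv))]@np.linalg.inv(K).T@R; o=-R.T@t
    return o+d*((z-o[2])/d[:,2])[:,None]
E
python3 - <<'E'
from h import *
for n in("scene","top"):
    im,K,E=cam(n); cv2.imwrite(f"pics/{n}0.png",im); np.savez(f"{n}0.npz",K=K,E=E)
    print(n,-E[:3,:3].T@E[:3,3],E[2,:3],K[0,0])
s=read_state();print(s["position"],s["tcp_rot"],s["time_s"],s["opening"])
E
```

```text
scene [-0.59729924 -0.69187562  1.20760228] [ 0.642609    0.36707798 -0.67253805] 535.3130029811333
top [ 0.37379879 -0.07485018  1.62155123] [ 0.0687947  -0.00144527 -0.99762979] 623.1256786148358
[0.21676853 0.58548904 0.22165419] [[-9.37721727e-01  3.47385922e-01 -9.91942502e-04]
 [ 3.47387183e-01  9.37720187e-01 -1.73111979e-03]
 [ 3.28797864e-04 -1.96789675e-03 -9.99998010e-01]] 0.1 1.002050917042853
```

View pics/scene0.png

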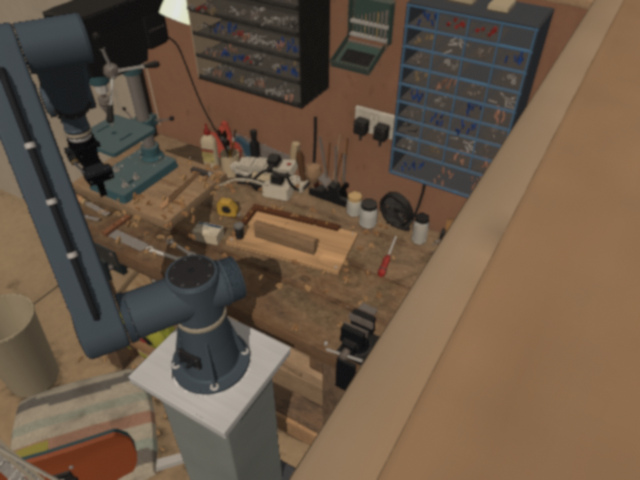

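View pics/top0.png

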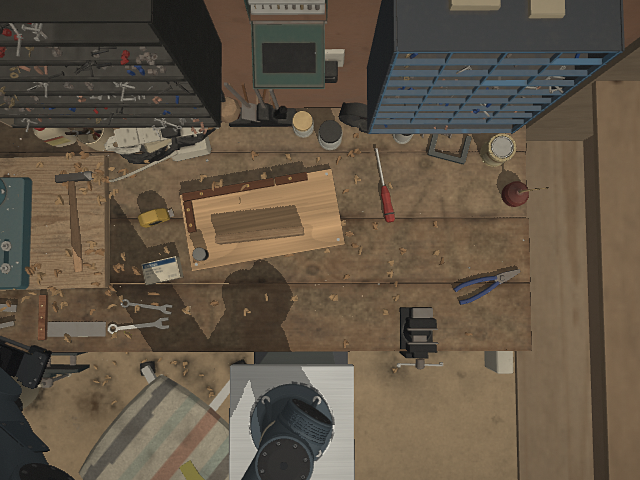

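The top view shows the saw board with corners near (181,195), (332,169), (343,244) and (192,270), the offcut at about (215..302, 205..243), and the pot at (200,254). I'll enlarge both views.

Run:
```python
from h import *
a=cv2.imread("pics/top0.png")[155:285,135:355]; b=cv2.imread("pics/scene0.png")[185:285,190:370]
cv2.imwrite("pics/topc.png",cv2.resize(a,(792,468),interpolation=cv2.INTER_CUBIC))  #3.6x
cv2.imwrite("pics/scenec.png",cv2.resize(b,(792,440),interpolation=cv2.INTER_CUBIC)) #4.4x
```

```text
(no output)
```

View pics/topc.png

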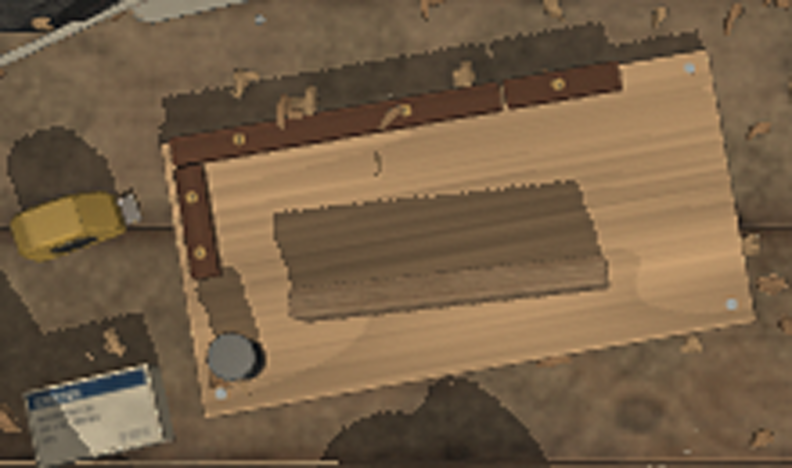

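View pics/scenec.png

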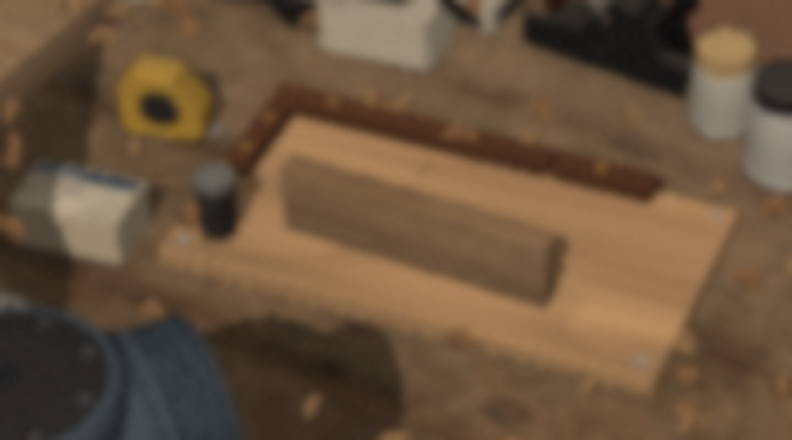

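The crops show the base corners at (163,143), (705,50), (753,323) and (207,416) in topc. The offcut's top strip runs (289,289)-(604,257)-(607,286)-(300,320), with its shadow behind it. Next I'll fit poses from both views.

Run:
```python
from h import *
from scipy.optimize import least_squares
T=np.load("top0.npz");S=np.load("scene0.npz")
tp=lambda l:np.array([[135+(u+.5)/3.6-.5,155+(v+.5)/3.6-.5] for u,v in l])
sp=lambda l:np.array([[190+(u+.5)/4.4-.5,185+(v+.5)/4.4-.5] for u,v in l])
base=np.array([[90,200,18],[90,-200,18],[-110,-200,18],[-110,200,18]])/1e3
bt=tp([(163,143),(705,50),(753,323),(207,416)]); bs=sp([(735,212),(652,390),(160,253)])
def W(p,L): c,s=np.cos(p[2]),np.sin(p[2]); return np.c_[L[:,0]*c-L[:,1]*s+p[0],L[:,0]*s+L[:,1]*c+p[1],L[:,2]+(p[3] if len(p)>3 else 0)]
f=lambda p:np.r_[(proj(W(p,base),T["K"],T["E"])-bt).ravel(),(proj(W(p,base[1:]),S["K"],S["E"])-bs).ravel()]
r=least_squares(f,[.55,-.03,.17,0]);print("saw (4th=z offset)",r.x,r.fun.round(1))
ft=lambda p:(proj(W(p,base),T["K"],T["E"])-bt).ravel()
q=least_squares(ft,[.55,-.03,.17]);print("saw top only",q.x,q.fun.round(1))
# offcut: local frame x to fence, origin under middle of standing foot: x -20..0 , y +-110, top z .078
bl=np.array([[0,110,78],[0,-110,78],[-20,-110,78],[-20,110,78]])/1e3
ot=tp([(289,289),(604,257),(607,286),(300,320)])
os_=sp([(290,157),(565,240),(548,237)])
g=lambda p:np.r_[(proj(W(p,bl),T["K"],T["E"])-ot).ravel(),(proj(W(p,bl[:3]),S["K"],S["E"])-os_).ravel()]
o=least_squares(g,[.55,-.03,.17,0]);print("offcut",o.x,o.fun.round(1))
g2=lambda p:(proj(W(p,bl),T["K"],T["E"])-ot).ravel()
o=least_squares(g2,[.55,-.03,.17]);print("offcut top",o.x,o.fun.round(1))
for P in(q.x,):
  c,s=np.cos(P[2]),np.sin(P[2]); d=o.x[:2]-P[:2]; print("foot in saw mm",(np.array([c*d[0]+s*d[1],-s*d[0]+c*d[1]])*1e3).round(1),np.degrees(o.x[2]-P[2]))
print("pot",onz(tp([(235,357)]),.053+.018,T["K"],T["E"]), "tape",onz(tp([(68,225)]),.064,T["K"],T["E"]))
```

```text
saw (4th=z offset) [ 0.53231846  0.07670794  0.16806972 -0.00171013] [-0.9 -0.   0.5 -0.2  0.5 -0.4 -1.   0.3  1.2  1.2  0.5 -0.4 -0.9  0.2]
saw top only [0.53199555 0.07596492 0.16755632] [-0.7 -0.   0.9 -0.1  0.8 -0.2 -0.9  0.4]
offcut [0.4877659  0.07393529 0.11208061 0.00723515] [ 0.1  0.7  1.1 -0.6  1.1 -0.6 -2.1  0.1  0.6 -0.8 -1.1 -1.6  0.1  2.9]
offcut top [0.48802147 0.0746265  0.10400208] [ 0.2  0.4  0.9 -0.1  0.9 -0.2 -2.  -0.2]
foot in saw mm [-43.6   6. ] -3.6413902130320888
pot [[0.43118504 0.22273637 0.071     ]] tape [[0.52382727 0.34138651 0.064     ]]
```

Fit: saw board at (0.532, 0.076) with yaw 9.6°. The standing offcut's foot is at saw (-44, 6) with yaw 6.0–6.4°. Heights match to within 2 mm for the board and 7 mm for the offcut top. I'm moving to the pre-push spot with the gripper open and its finger line parallel to the offcut.

Request:
send_rows(
  commands=[
    [0,0,-5.3,-12.75,-13.65,0,1],
    [0,0,-5.3,-12.75,-13.65,0,1],
    [0,0,-5.3,-12.75,-13.65,0,1],
    [0,0,-5.3,-12.75,-13.65,0,1],
    [0,0,-5.3,-12.75,-13.65,0,1],
    [0,0,-5.3,-12.75,-13.65,0,1],
    [0,0,-5.3,-12.75,-13.65,0,1],
    [0,0,-5.3,-12.75,-13.65,0,1],
    [0,0,-5.3,-12.75,-13.65,0,1],
    [0,0,-5.3,-12.75,-13.65,0,1],
    [0,0,-5.3,-12.75,-13.65,0,1],
    [0,0,-5.3,-12.75,-13.65,0,1],
    [0,0,-5.3,-12.75,-13.65,0,1],
    [0,0,-5.3,-12.75,-13.65,0,1],
    [0,0,-5.3,-12.75,-13.65,0,1],
    [0,0,-5.3,-12.75,-13.65,0,1],
    [0,0,-5.3,-12.75,-13.65,0,1],
    [0,0,-5.3,-12.75,-13.65,0,1],
    [0,0,-5.3,-12.75,-13.65,0,1],
    [0,0,-5.3,-12.75,-13.65,0,1],
  ],
)

```text
time_s: 1.77
position: [0.4329, 0.0703, 0.2225]
tcp_rot: [[-0.994, -0.11, -0.0], [-0.11, 0.994, 0.0], [0.0, 0.0, -1.0]]
force: [0.5, -0.9, 0.3]
opening: 1.0
grasp_force: 0.0
```

Request:
send_rows(
  commands=[
    [0,0,0,0,0,1.3,1],
    [0,0,0,0,0,2.6,1],
    [0,0,0,0,0,3.8,1],
    [0,0,0,0,0,4.8,1],
    [0,0,0,0,0,5.2,1],
    [0,0,0,0,0,5.2,1],
    [0,0,0,-0.2,0,5.2,1],
    [0,0,0,-0.4,0,5.2,1],
    [0,0,0,-0.5,0,5.2,1],
    [0,0,0,-0.5,0,5.2,1],
  ],
)

```text
time_s: 2.6
position: [0.4512, 0.0708, 0.0679]
tcp_rot: [[-0.994, -0.108, 0.005], [-0.108, 0.994, -0.0], [-0.005, -0.001, -1.0]]
force: [0.6, -0.2, -0.4]
opening: 0.999
grasp_force: 0.0
```

Run:
```python
from h import *
im,K,E=cam("scene"); cv2.imwrite("pics/s1.png",cv2.resize(im[165:285,190:370],(792,528),interpolation=cv2.INTER_CUBIC)); print(read_state()["force"])
```

```text
[ 0.21013068  0.34855832 -0.22054033]
```

View pics/s1.png

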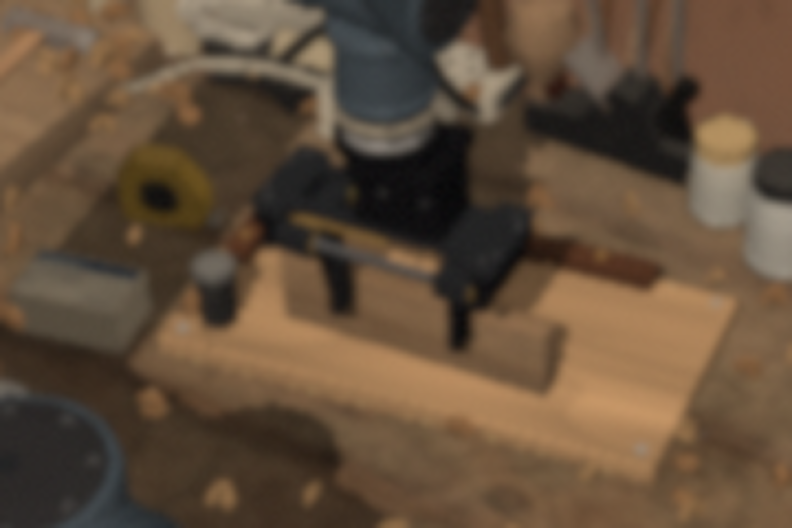

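Both fingers stand in front of the offcut's near face, with tips at about (342,312) and (458,347), and the pot at (215,285) is clear. Now a slow push to tip it.

Request:
send_rows(
  commands=[
    [0,0,0,-0.08,0,0,1],
    [0,0,0,-0.16,0,0,1],
    [0,0,0,-0.24,0,0,1],
    [0,0,0,-0.32,0,0,1],
    [0,0,0,-0.4,0,0,1],
    [0,0,0,-0.48,0,0,1],
    [0,0,0,-0.56,0,0,1],
    [0,0,0,-0.64,0,0,1],
    [0,0,0,-0.72,0,0,1],
    [0,0,0,-0.8,0,0,1],
    [0,0,0,-0.88,0,0,1],
    [0,0,0,-0.96,0,0,1],
    [0,0,0,-1.04,0,0,1],
    [0,0,0,-1.12,0,0,1],
    [0,0,0,-1.2,0,0,1],
    [0,0,0,-1.2,0,0,1],
    [0,0,0,-1.2,0,0,1],
    [0,0,0,-1.2,0,0,1],
  ],
)

```text
time_s: 4.15
position: [0.484, 0.0747, 0.0665]
tcp_rot: [[-0.994, -0.108, -0.0], [-0.108, 0.994, 0.0], [0.0, 0.0, -1.0]]
force: [-0.3, -0.5, 0.2]
opening: 1.0
grasp_force: 0.0
```

Run:
```python
from h import *
im,K,E=cam("scene"); cv2.imwrite("pics/s2.png",cv2.resize(im[165:285,190:370],(792,528),interpolation=cv2.INTER_CUBIC)); print(read_state()["force"])
```

```text
[0.56374999 0.20314972 1.26937158]
```

View pics/s2.png

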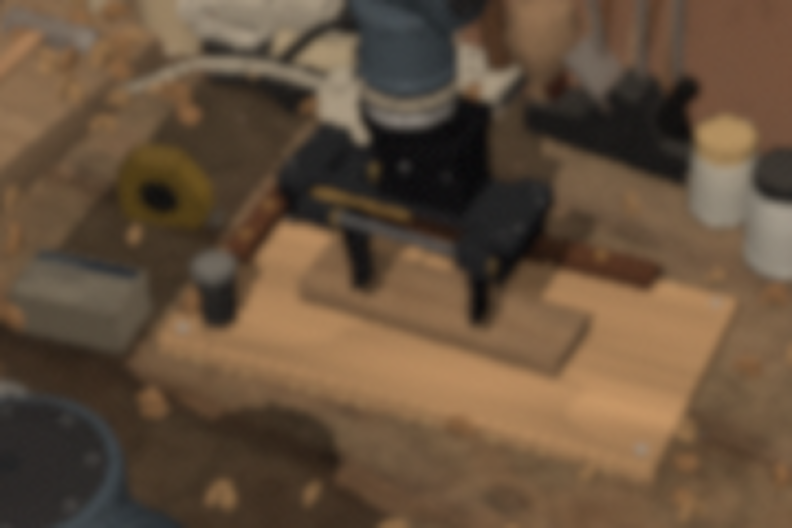

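The offcut now lies flat, with near top corners at about (302,290) and (555,366) and the right far corner at (588,320).

```bash
cat >> h.py <<'E'
SAW=np.array([.5320,.0760]);YAW=.1676
_c,_s=np.cos(YAW),np.sin(YAW);R2=np.array([[_c,-_s],[_s,_c]])
def saw(P): return (np.atleast_2d(P)[:,:2]-SAW)@R2*1e3
def wrl(x,y): return SAW+R2@np.array([x,y])/1e3
def tocmd(xy,z,yaw_tool=None):
    "tool-axis row (units) from the measured pose to world target"
    s=read_state();R=np.array(s["tcp_rot"]);d=R.T@(np.r_[xy,z]-s["position"])/.03
    rz=0 if yaw_tool is None else -np.degrees(yaw_tool-np.arctan2(-R[0,1],R[1,1]))/5
    return d.round(2),round(rz,2)
E
python3 - <<'E'
from h import *
S=np.load("scene0.npz")
p=[[190+(u+.5)/4.4-.5,165+(v+.5)/4.4-.5] for u,v in [(302,290),(555,366),(588,320)]]
w=onz(p,.038,S["K"],S["E"]);print(w,saw(w).round(1),saw([.484,.0747]))
print("pre",tocmd(wrl(-80,5),.067,YAW),"low",tocmd(wrl(-80,5),.026,YAW))
E
```

```text
[[ 0.4764661   0.17983203  0.038     ]
 [ 0.50121431 -0.03023521  0.038     ]
 [ 0.55801275 -0.02519371  0.038     ]] [[ -37.4  111.6]
 [ -48.1  -99.6]
 [   8.8 -104.1]] [[-47.54428375   6.72540576]]
pre (array([ 1.07, -0.12, -0.02]), np.float64(-0.69)) low (array([ 1.07, -0.12,  1.35]), np.float64(-0.69))
```

Request:
send_rows(
  commands=[
    [0,0,0,0.4,0,0,1],
    [0,0,-0.4,0.8,-0.1,0,1],
    [0,0,-0.7,1.07,-0.12,0,1],
    [0,0,-0.7,1.07,-0.12,0,1],
    [0,0,-0.7,1.07,-0.12,0.5,1],
    [0,0,-0.7,1.07,-0.12,1.0,1],
    [0,0,-0.7,1.07,-0.12,1.35,1],
    [0,0,-0.7,1.07,-0.12,1.35,1],
    [0,0,-0.7,1.07,-0.12,1.35,1],
  ],
)

```text
time_s: 4.95
position: [0.4529, 0.0677, 0.0257]
tcp_rot: [[-0.986, -0.167, -0.001], [-0.167, 0.986, 0.0], [0.001, 0.0, -1.0]]
force: [0.2, -0.3, 0.3]
opening: 1.002
grasp_force: 0.0
```

Request:
send_rows(
  commands=[
    [0,0,0,-0.1,0,0,1],
    [0,0,0,-0.2,0,0,1],
    [0,0,0,-0.3,0,0,1],
    [0,0,0,-0.4,0,0,1],
    [0,0,0,-0.5,0,0,1],
    [0,0,0,-0.6,0,0,1],
    [0,0,0,-0.7,0,0,1],
    [0,0,0,-0.8,0,0,1],
    [0,0,0,-0.9,0,0,1],
    [0,0,0,-1.0,0,0,1],
    [0,0,0,-1.1,0,0,1],
    [0,0,0,-1.2,0,0,1],
    [0,0,0,-1.3,0,0,1],
    [0,0,0,-1.4,0,0,1],
    [0,0,0,-1.5,0,0,1],
    [0,0,0,-1.6,0,0,1],
    [0,0,0,-1.7,0,0,1],
    [0,0,0,-1.8,0,0,1],
    [0,0,0,-1.9,0,0,1],
    [0,0,0,-2.0,0,0,1],
  ],
)

```text
time_s: 6.62
position: [0.5122, 0.0778, 0.026]
tcp_rot: [[-0.986, -0.168, 0.0], [-0.168, 0.986, -0.0], [-0.0, -0.0, -1.0]]
force: [-0.0, 0.1, -0.4]
opening: 0.998
grasp_force: 0.2
```

Request:
send_rows(
  commands=[
    [0,0,0,-0.07,0,0,1],
    [0,0,0,-0.14,0,0,1],
    [0,0,0,-0.21,0,0,1],
    [0,0,0,-0.28,0,0,1],
    [0,0,0,-0.35,0,0,1],
    [0,0,0,-0.4,0,0,1],
    [0,0,0,-0.43,0,0,1],
    [0,0,0,-0.46,0,0,1],
    [0,0,0,-0.48,0,0,1],
    [0,0,0,-0.5,0,0,1],
    [0,0,0,-0.5,0,0,1],
    [0,0,0,-0.5,0,0,1],
  ],
)

```text
time_s: 7.62
position: [0.5268, 0.0803, 0.026]
tcp_rot: [[-0.986, -0.168, 0.0], [-0.168, 0.986, 0.0], [-0.0, 0.0, -1.0]]
force: [-0.3, 0.0, 0.4]
opening: 0.996
grasp_force: 0.3
```

Run:
```python
from h import *
s=read_state();print(s["force"],saw(s["position"]))
im,K,E=cam("top"); cv2.imwrite("pics/t3.png",cv2.resize(im[155:285,135:355],(792,468),interpolation=cv2.INTER_CUBIC))
```

```text
[-0.25606774  0.03354686  0.4409285 ] [[-4.45517238  5.09167606]]
```

View pics/t3.png

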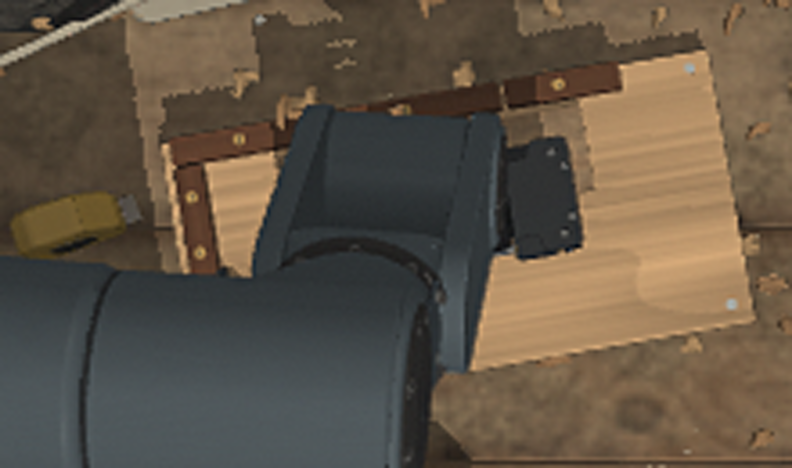

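The top view shows the arm over the board and the offcut near the fence, its right end at about (585,150), with a thin gap left. I'll creep until contact force shows.

Request:
send_rows(
  commands=[
    [0,0,0,-0.04,0,0,1],
    [0,0,0,-0.08,0,0,1],
    [0,0,0,-0.1,0,0,1],
    [0,0,0,-0.1,0,0,1],
  ],
)

```text
time_s: 8.0
position: [0.5302, 0.0807, 0.0261]
tcp_rot: [[-0.986, -0.168, 0.001], [-0.168, 0.986, -0.0], [-0.001, -0.0, -1.0]]
force: [0.4, -0.0, 0.7]
opening: 1.002
grasp_force: 0.1
```

Request:
send_rows(
  commands=[
    [0,0,0,-0.02,0,0,1],
    [0,0,0,-0.04,0,0,1],
    [0,0,0,-0.04,0,0,1],
  ],
)

```text
time_s: 8.25
position: [0.5308, 0.0809, 0.0261]
tcp_rot: [[-0.986, -0.168, -0.0], [-0.168, 0.986, -0.0], [0.0, -0.0, -1.0]]
force: [-1.7, -0.5, 1.0]
opening: 0.997
grasp_force: 0.5
```

Request:
send_rows(
  commands=[
    [0,0,0,-0.02,0,0,1],
    [0,0,0,-0.04,0,0,1],
    [0,0,0,-0.04,0,0,1],
  ],
)

```text
time_s: 8.5
position: [0.5322, 0.0812, 0.026]
tcp_rot: [[-0.986, -0.168, 0.0], [-0.168, 0.986, 0.0], [-0.0, -0.0, -1.0]]
force: [-0.6, -0.3, -0.0]
opening: 0.996
grasp_force: 0.3
```

Request:
send_rows(
  commands=[
    [0,0,0,-0.02,0,0,1],
    [0,0,0,-0.04,0,0,1],
    [0,0,0,-0.04,0,0,1],
  ],
)

```text
time_s: 8.75
position: [0.5334, 0.0814, 0.026]
tcp_rot: [[-0.986, -0.168, 0.0], [-0.168, 0.986, 0.0], [-0.0, -0.0, -1.0]]
force: [-1.1, 0.6, 0.6]
opening: 0.997
grasp_force: 0.4
```

Request:
send_rows(
  commands=[
    [0,0,0,-0.02,0,0,1],
    [0,0,0,-0.04,0,0,1],
    [0,0,0,-0.04,0,0,1],
  ],
)

```text
time_s: 9.0
position: [0.5334, 0.0814, 0.026]
tcp_rot: [[-0.986, -0.168, -0.002], [-0.168, 0.986, -0.0], [0.002, 0.0, -1.0]]
force: [-2.2, -1.5, 2.3]
opening: 0.999
grasp_force: 1.6
```

The offcut is against the fence: motion stalled with the force at about 3 N. I'll retract, shut the fingers, and go round over the top to the right end.

Request:
send_rows(
  commands=[
    [0,0,0,0.3,0,0,1],
    [0,0,0,0.6,0,0,1],
    [0,0,0,0.6,0,-0.8,0.5],
    [0,0,0,0.6,0,-1.6,0],
    [0,0,0,0,-1.2,-1.6,0],
    [0,0,0,-0.7,-2.4,-1.6,0],
    [0,0,0,-1.3,-3.6,-1.6,0],
    [0,0,0,-1.3,-4.6,-1.6,0],
    [0,0,0,-1.3,-5.0,-1.6,0],
    [0,0,0,-1.3,-5.0,-1.6,0],
    [0,0,0,-1.3,-5.0,-1.6,0],
    [0,0,0,-1.3,-5.0,-0.8,0],
    [0,0,0,-1.3,-5.0,-0.2,0],
    [0,0,0,-1.3,-5.0,0,0],
    [0,0,0,-1.3,-5.0,0,0],
  ],
)

```text
time_s: 10.25
position: [0.5953, -0.0573, 0.0243]
tcp_rot: [[-0.985, -0.17, -0.005], [-0.17, 0.985, 0.002], [0.005, 0.003, -1.0]]
force: [-0.6, 0.3, 0.1]
opening: 0.094
grasp_force: 0.0
```

Run:
```python
from h import *
s=read_state();print(s["force"],saw(s["position"]),s["opening"])
im,K,E=cam("scene"); cv2.imwrite("pics/s4.png",cv2.resize(im[165:285,190:370],(792,528),interpolation=cv2.INTER_CUBIC))
```

```text
[-0.6245059   0.25185268  0.09307383] [[  40.18728187 -142.00720058]] 0.09363357945202369
```

View pics/s4.png

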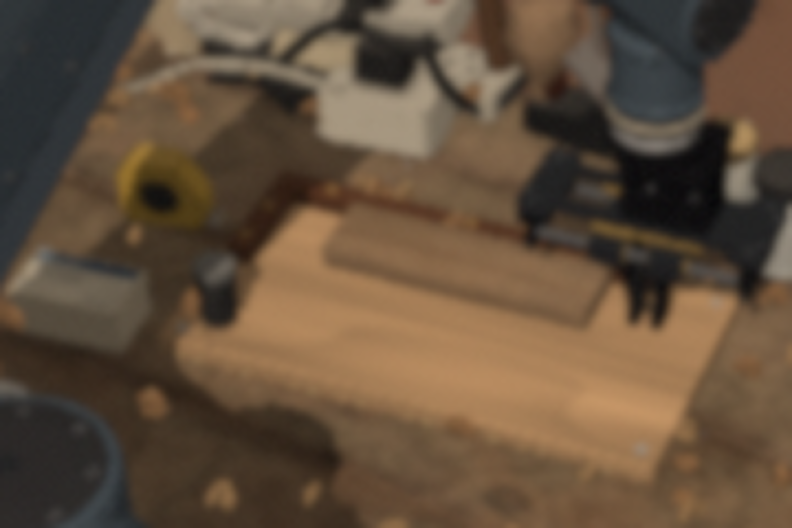

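The offcut lies along the fence, from (325,260) to (585,322). The shut fingers, with tips near (648,322), sit to the right of its end. Pushing left.

Request:
send_rows(
  commands=[
    [0,0,0,0,0,0,0],
    [0,0,0,0,0.1,0,0],
    [0,0,0,0,0.2,0,0],
    [0,0,0,0,0.3,0,0],
    [0,0,0,0,0.4,0,0],
    [0,0,0,0,0.5,0,0],
    [0,0,0,0,0.6,0,0],
    [0,0,0,0,0.7,0,0],
    [0,0,0,0,0.8,0,0],
    [0,0,0,0,0.9,0,0],
    [0,0,0,0,1.0,0,0],
    [0,0,0,0,1.1,0,0],
    [0,0,0,0,1.2,0,0],
    [0,0,0,0,1.3,0,0],
    [0,0,0,0,1.4,0,0],
    [0,0,0,0,1.5,0,0],
    [0,0,0,0,1.6,0,0],
    [0,0,0,0,1.7,0,0],
    [0,0,0,0,1.8,0,0],
    [0,0,0,0,1.9,0,0],
  ],
)

```text
time_s: 11.97
position: [0.5883, -0.0033, 0.026]
tcp_rot: [[-0.986, -0.168, -0.0], [-0.168, 0.986, -0.0], [0.0, -0.0, -1.0]]
force: [0.5, -0.9, -0.7]
opening: 0.006
grasp_force: 0.2
```

Request:
send_rows(
  commands=[
    [0,0,0,0,0.07,0,0],
    [0,0,0,0,0.14,0,0],
    [0,0,0,0,0.2,0,0],
    [0,0,0,0,0.25,0,0],
    [0,0,0,0,0.3,0,0],
    [0,0,0,0,0.35,0,0],
    [0,0,0,0,0.35,0,0],
  ],
)

```text
time_s: 12.55
position: [0.5865, 0.007, 0.0261]
tcp_rot: [[-0.986, -0.168, -0.0], [-0.168, 0.986, 0.0], [0.0, 0.0, -1.0]]
force: [-0.1, 0.3, -0.1]
opening: 0.005
grasp_force: 0.0
```

Run:
```python
from h import *
s=read_state();print(s["force"],saw(s["position"]),s["opening"])
im,K,E=cam("scene"); cv2.imwrite("pics/s5.png",cv2.resize(im[165:285,190:370],(792,528),interpolation=cv2.INTER_CUBIC))
```

```text
[-0.10485832  0.31122152 -0.10183306] [[ 42.24894271 -77.08030393]] 0.005336257251320288
```

View pics/s5.png

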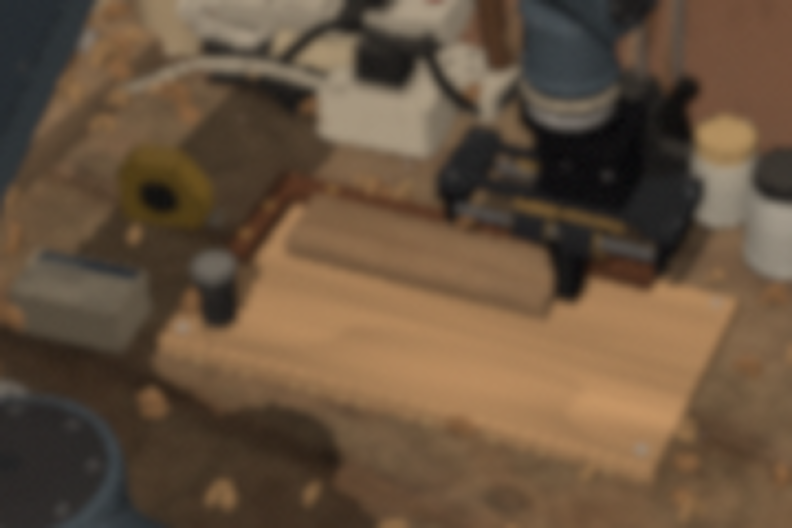

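The offcut's left end at (288,245) is still about 15 mm short of the end stop. I'll push another 9 mm and then creep.

Request:
send_rows(
  commands=[
    [0,0,0,0,0.06,0,0],
    [0,0,0,0,0.12,0,0],
    [0,0,0,0,0.18,0,0],
    [0,0,0,0,0.24,0,0],
    [0,0,0,0,0.3,0,0],
    [0,0,0,0,0.3,0,0],
    [0,0,0,0,0.3,0,0],
  ],
)

```text
time_s: 13.18
position: [0.585, 0.016, 0.026]
tcp_rot: [[-0.986, -0.168, -0.0], [-0.168, 0.986, 0.0], [0.0, 0.0, -1.0]]
force: [0.4, 0.4, 0.2]
opening: 0.008
grasp_force: 0.0
```

Request:
send_rows(
  commands=[
    [0,0,0,0,0.03,0,0],
    [0,0,0,0,0.06,0,0],
    [0,0,0,0,0.06,0,0],
  ],
)

```text
time_s: 13.43
position: [0.5848, 0.0175, 0.026]
tcp_rot: [[-0.986, -0.168, 0.0], [-0.168, 0.986, 0.0], [-0.0, 0.0, -1.0]]
force: [0.4, 0.2, -0.4]
opening: 0.003
grasp_force: 0.1
```

Request:
send_rows(
  commands=[
    [0,0,0,0,0.03,0,0],
    [0,0,0,0,0.05,0,0],
    [0,0,0,0,0.05,0,0],
  ],
)

```text
time_s: 13.68
position: [0.5845, 0.019, 0.026]
tcp_rot: [[-0.986, -0.168, -0.0], [-0.168, 0.986, 0.0], [0.0, 0.0, -1.0]]
force: [0.8, -0.8, -0.0]
opening: 0.006
grasp_force: 0.2
```

Request:
send_rows(
  commands=[
    [0,0,0,0,0.03,0,0],
    [0,0,0,0,0.05,0,0],
    [0,0,0,0,0.05,0,0],
  ],
)

```text
time_s: 13.93
position: [0.5842, 0.0205, 0.026]
tcp_rot: [[-0.986, -0.168, -0.0], [-0.168, 0.986, 0.0], [0.0, 0.0, -1.0]]
force: [0.5, -0.2, -0.5]
opening: 0.011
grasp_force: 0.1
```

Request:
send_rows(
  commands=[
    [0,0,0,0,0.03,0,0],
    [0,0,0,0,0.05,0,0],
    [0,0,0,0,0.05,0,0],
  ],
)

```text
time_s: 14.18
position: [0.584, 0.022, 0.026]
tcp_rot: [[-0.986, -0.168, -0.0], [-0.168, 0.986, 0.0], [0.0, 0.0, -1.0]]
force: [0.6, 0.4, -1.5]
opening: 0.007
grasp_force: 0.1
```

Request:
send_rows(
  commands=[
    [0,0,0,0,0.03,0,0],
    [0,0,0,0,0.05,0,0],
    [0,0,0,0,0.05,0,0],
  ],
)

```text
time_s: 14.43
position: [0.5837, 0.0235, 0.026]
tcp_rot: [[-0.986, -0.168, -0.0], [-0.168, 0.986, 0.0], [0.0, 0.0, -1.0]]
force: [-0.7, 0.6, -0.3]
opening: 0.007
grasp_force: 0.1
```

Request:
send_rows(
  commands=[
    [0,0,0,0,0.03,0,0],
    [0,0,0,0,0.05,0,0],
    [0,0,0,0,0.05,0,0],
  ],
)

```text
time_s: 14.68
position: [0.5835, 0.025, 0.026]
tcp_rot: [[-0.986, -0.168, -0.0], [-0.168, 0.986, 0.0], [0.0, 0.0, -1.0]]
force: [1.0, -0.5, 0.4]
opening: 0.003
grasp_force: 0.1
```

Request:
send_rows(
  commands=[
    [0,0,0,0,0.03,0,0],
    [0,0,0,0,0.05,0,0],
    [0,0,0,0,0.05,0,0],
  ],
)

```text
time_s: 14.93
position: [0.5832, 0.0265, 0.026]
tcp_rot: [[-0.986, -0.168, -0.0], [-0.168, 0.986, 0.0], [0.0, 0.0, -1.0]]
force: [0.3, 0.0, -0.5]
opening: 0.004
grasp_force: 0.1
```

Request:
send_rows(
  commands=[
    [0,0,0,0,0.03,0,0],
    [0,0,0,0,0.05,0,0],
    [0,0,0,0,0.05,0,0],
  ],
)

```text
time_s: 15.18
position: [0.5832, 0.0268, 0.026]
tcp_rot: [[-0.986, -0.169, 0.0], [-0.169, 0.986, -0.002], [-0.0, -0.002, -1.0]]
force: [0.0, -5.2, -1.1]
opening: 0.005
grasp_force: 2.3
```

Contact with the end stop: 5 N and stalled. I'll back off and re-seat the offcut against the fence from the near side with open fingers.

Request:
send_rows(
  commands=[
    [0,0,0,0,-0.3,0,0],
    [0,0,0,0,-0.6,0,0],
    [0,0,0,0,-0.6,-0.8,0],
    [0,0,0,0,-0.6,-1.6,0.5],
    [0,0,0,0.8,0.4,-1.6,1],
    [0,0,0,1.5,1.4,-1.6,1],
    [0,0,0,2.2,2.5,-1.6,1],
    [0,0,0,2.2,3.5,-1.6,1],
    [0,0,0,2.2,3.9,-1.6,1],
    [0,0,0,2.2,3.9,-1.6,1],
    [0,0,0,2.2,3.9,-1.6,1],
    [0,0,0,2.2,3.9,-0.8,1],
    [0,0,0,2.2,3.9,-0.2,1],
    [0,0,0,2.2,3.9,0,1],
    [0,0,0,2.2,3.9,0,1],
  ],
)

```text
time_s: 16.43
position: [0.4984, 0.1306, 0.0246]
tcp_rot: [[-0.986, -0.166, -0.003], [-0.166, 0.986, -0.0], [0.003, 0.0, -1.0]]
force: [0.5, -0.2, 0.4]
opening: 0.833
grasp_force: 0.0
```

Run:
```python
from h import *
s=read_state();print(s["force"],saw(s["position"]),s["opening"])
```

```text
[ 0.49811824 -0.19468186  0.38446591] [[-24.0657856   59.39997203]] 0.8326411047034971
```

Request:
send_rows(
  commands=[
    [0,0,0,0,0,0,1],
    [0,0,0,-0.1,0,0,1],
    [0,0,0,-0.2,0,0,1],
    [0,0,0,-0.3,0,0,1],
    [0,0,0,-0.4,0,0,1],
    [0,0,0,-0.5,0,0,1],
    [0,0,0,-0.6,0,0,1],
    [0,0,0,-0.66,0,0,1],
    [0,0,0,-0.72,0,0,1],
    [0,0,0,-0.78,0,0,1],
    [0,0,0,-0.78,0,0,1],
  ],
)

```text
time_s: 17.35
position: [0.5218, 0.136, 0.026]
tcp_rot: [[-0.986, -0.168, 0.001], [-0.168, 0.986, 0.0], [-0.001, -0.0, -1.0]]
force: [1.0, 0.4, 0.3]
opening: 0.999
grasp_force: 0.0
```

Request:
send_rows(
  commands=[
    [0,0,0,-0.03,0,0,1],
    [0,0,0,-0.05,0,0,1],
    [0,0,0,-0.05,0,0,1],
  ],
)

```text
time_s: 17.6
position: [0.5229, 0.1362, 0.026]
tcp_rot: [[-0.986, -0.168, -0.0], [-0.168, 0.986, 0.0], [0.0, 0.0, -1.0]]
force: [-0.3, -0.8, 0.0]
opening: 0.996
grasp_force: 0.0
```

Request:
send_rows(
  commands=[
    [0,0,0,-0.03,0,0,1],
    [0,0,0,-0.05,0,0,1],
    [0,0,0,-0.05,0,0,1],
  ],
)

```text
time_s: 17.85
position: [0.524, 0.1364, 0.026]
tcp_rot: [[-0.986, -0.168, -0.001], [-0.168, 0.986, -0.0], [0.001, 0.0, -1.0]]
force: [-1.2, -0.4, 0.2]
opening: 1.001
grasp_force: 0.3
```

Request:
send_rows(
  commands=[
    [0,0,0,-0.02,0,0,1],
    [0,0,0,-0.05,0,0,1],
    [0,0,0,-0.05,0,0,1],
  ],
)

```text
time_s: 18.1
position: [0.5241, 0.1365, 0.0259]
tcp_rot: [[-0.986, -0.169, -0.004], [-0.169, 0.986, -0.001], [0.004, 0.0, -1.0]]
force: [-3.4, -2.6, 2.9]
opening: 0.997
grasp_force: 2.1
```

Request:
send_rows(
  commands=[
    [0,0,0,-0.02,0,0,1],
    [0,0,0,-0.04,0,0,1],
    [0,0,0,-0.04,0,0,1],
  ],
)

```text
time_s: 18.35
position: [0.5241, 0.1365, 0.0259]
tcp_rot: [[-0.986, -0.169, -0.006], [-0.169, 0.986, -0.001], [0.006, 0.0, -1.0]]
force: [-6.5, -2.4, 4.5]
opening: 1.003
grasp_force: 3.1
```

Flush, stalled at about 7 N. Retreating up and away to the start area.

Request:
send_rows(
  commands=[
    [0,0,0,0.3,0,0,1],
    [0,0,0,0.6,0,0,1],
    [0,0,0,0.6,0,-1,1],
    [0,0,0,0.6,0,-2.2,1],
    [0,0,0,0.6,0,-3.4,1],
    [0,0,0,0.6,0,-4.6,1],
    [0,0,0,0.6,0,-5.8,1],
    [0,0,0,0.6,0,-6.2,1],
    [0,0,0,7.0,16.0,-6.2,1],
    [0,0,0,7.0,16.0,-6.2,1],
    [0,0,0,7.0,16.0,-6.2,1],
    [0,0,0,7.0,16.0,-6.2,1],
    [0,0,0,7.0,16.0,-6.2,1],
    [0,0,0,7.0,16.0,-6.2,1],
    [0,0,0,7.0,16.0,-6.2,1],
    [0,0,0,7.0,16.0,-6.2,1],
    [0,0,0,7.0,16.0,-6.2,1],
    [0,0,0,7.0,16.0,-6.2,1],
    [0,0,0,7.0,16.0,-6.2,1],
    [0,0,0,7.0,16.0,-6.2,1],
  ],
)

```text
time_s: 20.02
position: [0.2467, 0.5622, 0.212]
tcp_rot: [[-0.986, -0.168, 0.001], [-0.168, 0.986, 0.002], [-0.001, 0.002, -1.0]]
force: [0.6, 0.3, -0.3]
opening: 1.003
grasp_force: 0.0
```

Request:
send_rows(
  commands=[
    [0,0,0,1,3,0,1],
    [0,0,0,1,3,0,1],
    [0,0,0,1,3,0,1],
    [0,0,0,1,3,0,1],
  ],
)

```text
time_s: 20.35
position: [0.2012, 0.6469, 0.2115]
tcp_rot: [[-0.985, -0.172, 0.0], [-0.172, 0.985, 0.003], [-0.001, 0.003, -1.0]]
force: [0.5, -0.9, 0.3]
opening: 1.0
grasp_force: 0.0
```

Run:
```python
from h import *
s=read_state();print(s["force"],s["position"])
im,K,E=cam("top"); cv2.imwrite("pics/t6.png",cv2.resize(im[155:285,135:355],(792,468),interpolation=cv2.INTER_CUBIC))
```

```text
[ 0.46342612 -0.89813243  0.34260775] [0.20118138 0.64692757 0.21148845]
```

View pics/t6.png

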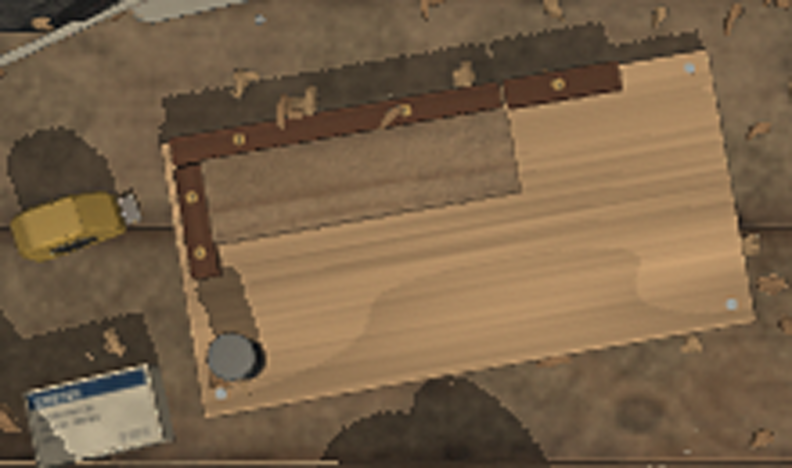

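The offcut lies flat and flush in the corner, from (205,160) to (520,192). The right end is at the kerf, as it should be, and the pot at (235,357) is unmoved. Handing in.

```bash
python3 -c "
from rig import bot
print(bot.hand_in())"
```

```text
the job is handed in; nothing more can be done
None
```

The offcut lies flat, flush against the back fence and touching the end stop. It was only pushed, the pot was not moved, and the job was handed in at about 20 s.

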